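# Send the towing eye down the rocker chute

### The job

Lift the steel towing eye up and off its hook and lay it down flat on the rubber mat, letting go of it. Then pick it up again and set it (do not drop it) lengthwise in the rocker tray, on the bin side of the pivot, and let go, so that its weight tips the tray and it slides down into the catch bin. Leave the link plate hanging on the other hook and do not disturb the other things on the bench.

Things in the scene. Friction and masses are not known exactly. Their poses are not given: they have to be found in the camera images.
- stand: Fixed dark steel stand; origin on the bench under its post, z up. A crossbar along y (top 238 mm above the bench) carries hooks at y +65 and -65 mm: 8 mm round rods running 67 mm to the stand's -x (to the robot), rod top 235 mm up, with a tip turned up 10 mm above the rod. Which hook holds the eye varies. Foot: x -95 to +55, y -110 to +110, 10 mm high.
- eye_mid (a point): Loose steel towing eye, about 0.4 kg, 156 mm long: round shank (18 mm diameter, 100 mm long) with a ring (56 mm outside, 34 mm hole, 16 mm thick) at one end. This point: on the shank's axis 73 mm from its free end, within 6 mm of the centre of mass. z runs along the shank to the ring, x is the hole's axis. It starts hanging ring up on a hook, 40 mm from the crossbar, shank end 90 mm above the bench.
- eye_ring (a point): Centre of the towing eye's ring, 128 mm from the shank's free end; axes as eye_mid. Gripped across the ring (along its y) the eye can swivel about the line between the fingers: with the shank's end on the mat, carrying the ring in an arc about that end folds the eye down flat.
- link_mid (a point): Bystander: a flat rectangular steel link plate, 130 x 50 x 8 mm with a 30 x 32 mm window near its top, hanging on the other hook of the stand; this point is at its centre, z up along its length.
- mat: Fixed black rubber mat, 220 (x) x 160 (y) x 4 mm thick, flat on the bench between the hook stand and the rocker station; origin at the centre of its underside.
- rocker: Fixed grey rocker station; origin on the bench under the tray's pivot, z up, +y to the catch bin. The pivot lies along x, 118 mm up, between two cheeks (outer width 135 mm, 130 mm high). The catch bin is an open box on the same base: inside y 96 to 310 mm, x -62 to +62 mm, floor 6 mm, near wall 36 mm, side walls 60 mm, far wall 96 mm above the bench.
- tray (a joint): Tilt (rad) of the aluminium tray: 0 level, held by a rear counterweight; 0.55 tipped, bin end down. Level: floor 130 mm above the bench, y -100 (walled rear) to +120 mm (open end) in the rocker's frame, 102 mm wide inside, side walls 14 mm high. The eye tips it when its centre of mass is over 35 mm past the pivot; all is slippery (friction 0.1): it slides out and the tray swings back.
- load (a point): Point on the level tray's floor at rocker x 0, y +45 mm, 130 mm above the bench: a good place for the eye's centre of mass, shank along the rocker's y (either way round).
- bin (a point): Centre of the catch bin's floor, 6 mm above the bench.
- fusebox: Bystander: black plastic fuse box, 110 x 150 x 74 mm; origin under its centre.
- jar: Bystander: white plastic jar, 70 mm diameter, 90 mm high; origin under its centre.
There are look-alikes about, which are no part of the job. There is more than one size of the part that bears eye_mid; the job needs the middle-sized.

How it is judged (in metres and radians):
On the way, in this order (a step that is already met when the one before it is completed fails the run):
1. the eye is lifted off its hook and carried clear of the stand in the gripper (contact force between the fingers and eye above 0.5 N and contact force between eye and stand below 0.05 N and distance of eye_mid from where it was at the start of the episode above 0.06 m and height (world z) of eye_mid above 0.07 m), for 0.1 s.
2. the eye lies flat on the rubber mat, let go (x of eye_mid in the frame of mat between -0.11 and 0.11 m and y of eye_mid in the frame of mat between -0.08 and 0.08 m and height (world z) of eye_mid below 0.022 m and angle between eye_mid's own z axis and vertical between 1.4 and 1.75 rad and contact force between the fingers and eye below 0.05 N and linear speed of eye below 0.03 m/s), for 0.2 s.
3. the eye, still held, is set on the floor of the rocker tray lengthwise (within about 25 degrees), on the bin side of the pivot (contact force between the fingers and eye above 0.5 N and contact force between eye and rocker above 0.1 N and angle between the z axis of eye_mid and the y axis of rocker, either way round below 0.45 rad and y of eye_mid in the frame of rocker between 0 and 0.11 m and x of eye_mid in the frame of rocker between -0.045 and 0.045 m and z of eye_mid in the frame of rocker between 0.07 and 0.16 m).
4. let go, the eye's weight tips the tray while it lies on it (contact force between the fingers and eye below 0.05 N and value of joint tray above 0.2 rad and contact force between eye and rocker above 0.05 N and y of eye_mid in the frame of rocker below 0.2 m and z of eye_mid in the frame of rocker above 0.04 m).
At the end, for the whole second after the job is handed in: the towing eye lies at rest in the catch bin (its middle inside the bin walls and less than 50 mm above the bench), the empty tray has swung back level (within 0.1 rad), the link plate still hangs on its hook and the fuse box and jar are within 30 mm of where they stood (y of eye_mid in the frame of rocker between 0.096 and 0.31 m and x of eye_mid in the frame of rocker between -0.062 and 0.062 m and z of eye_mid in the frame of rocker below 0.05 m and linear speed of eye below 0.03 m/s and value of joint tray below 0.1 rad and distance of each of link_mid, fusebox, jar from where it was at the start of the episode below 0.03 m); the robot touches nothing.
It fails at once if the link plate is knocked off its hook (moved more than 60 mm) (distance of link_mid from where it was at the start of the episode above 0.06 m).
It fails at once if the fuse box or jar is moved more than 30 mm (distance of any of fusebox, jar from where it was at the start of the episode above 0.03 m).
It also fails if it takes over 64 s, if anything falls off the work surface, if the arm or the gripper's body presses on something with over 40 N, if the wrist force passes 120 N, or if a joint passes its speed limit or range.

### The arm

A 6-joint arm with a two-finger parallel gripper is mounted at the origin on the work surface. World frame = base frame: x ahead of the robot, y to its left, z up, the work surface at z = 0. Lengths are in mm, angles in rad, forces in N, time in s.
With the tool pointing down it reaches from about 300 to 775 mm from the base axis. Payload 14.6 kg.
Tool frame: the origin (TCP) lies at the very end of the fingers, on their centre line; the grasp point (between the pads) lies 19 mm behind it; z points along the fingers, y is the line along which they close (so a half turn about z gives the same grasp; the last joint's range is limited). The gripper opens to 94 mm and grips with 3 to 60 N. Pads are 16 mm wide; open, the fingers measure 119 mm over their backs; the gripper's body (75 mm by 177 mm) begins 78 mm behind the grasp point.
Start: joints at [1.228, 0.3, 1.521, -0, 1.321, -0.067], TCP at [149.772, 529.205, 205.446] pointing down, gripper open.
Joint ranges: [-3.03, 3.03], [-0.79, 2.21], [0.23, 2.52], [-1.04, 4.18], [0, 3.07], [-2.55, 2.55]. Speed limits (rad/s): [2.22, 2.22, 2.57, 3.14, 3.14, 3.14].

### API

Orientations are given as [roll, pitch, yaw] about the fixed x, y, z axes, in that order (R = Rz(yaw) Ry(pitch) Rx(roll)).
In Python, from cell import manip, optics gives the robot as it stands.
- The arm moves only by the shell command python3 -m crank 'ROWS' [FORCE]. ROWS is JSON, a list of rows, each a list of 7 numbers: the opening in per cent of the stroke, from 0 (shut) to 100 (fully open), then the shift along the tool's x, y, z in mm, then the turn, a rotation vector about the tool's x, y, z in rad. A call has 1 to 10 rows; each row is the pose to reach, as a shift and turn from the pose commanded when the call began, along the tool's axes at that moment; what a row does not reach only later rows make up. A row lasts 1/10 s, in which the tool goes at most 50 mm and 8.59 degrees, less where a joint would pass 70% of its speed; a pose out of reach is approached as far as the arm can. A call with a gripper value outside its range is refused whole. The fingers move at their own pace and stop on an object; FORCE is the grip in N (left out, the last holds). Time passes only in rows, so rows that repeat a pose let the fingers close. It gives the time, the measured TCP pose, the force, the opening and the grip force at its end, in the units of the state.
- manip.read_state(): the state, without advancing time (a new reading comes with each control period).
- optics.camera(name): name is "side" or "top" or "wrist"; returns (picture, depth): 420x560x3 uint8, red, green, blue; 420x560 float32, mm along the optical axis (not along the pixel's ray), 0 where there is no reading.
- optics.calibration(name): a dict with "camera_matrix" (3x3 intrinsics, pixels), "R" (3x3) and "t" (3): a world point X has camera coordinates R X + t. Camera axes: x right, y down, z forward; pixel columns grow to the right and rows downward; lengths in mm; the calibration is good to about 2 mm. A picture is of the moment at which its call begins: read the wrist's pose just before it. calibration takes no time and is no camera call; for the wrist camera it gives the pose at the moment of the call.
- manip.sign_off(): hands the job in; it is judged then, once.
The state is a dict: "clock": time; "joints": joint angles; "qd": joint speeds; "effort": joint torques, N m; "eef_pos": TCP position; "eef_rot": TCP orientation; "wrist_force": force on the tool from outside, world axes, zero at the start; "moment": the same for the moment, N m; "finger_gap": finger opening in mm; "finger_force": force on a finger pad.
Only numpy, scipy, OpenCV 4.12 (cv2) and the standard library are available. Lean on these libraries where they do the work, as an engineer would, in place of code of your own. Each camera call takes 0.05 s, during which the arm holds its last target. There are 200 camera calls.

## Working session

There is one attempt and no reset: what is moved stays moved. The work goes in short steps, Python scripts to look and compute and a shell command to move; the robot and the scene stay as the last step left them, time stands still between calls to the robot, and variables do not carry over. Pictures are saved under pics/ and viewed, at most 10 in all, crops included, and the job is handed in when it is done.

```bash
ls; mkdir -p pics
cat > h.py <<'E'
import numpy as np, cv2
from cell import manip, optics
from scipy.spatial.transform import Rotation as Ro
def shot(n):
    c=optics.calibration(n); p,d=optics.camera(n); return p,d,c
def pts(d,c):
    K=np.array(c["camera_matrix"]);R=np.array(c["R"]);t=np.array(c["t"])
    v,u=np.indices(d.shape)
    X=np.stack([(u-K[0,2])/K[0,0]*d,(v-K[1,2])/K[1,1]*d,d],-1)
    return (X-t)@R
def state():
    s=manip.read_state();print(s["clock"],np.round(s["eef_pos"],1),np.round(s["eef_rot"],3),np.round(s["joints"],3),np.round(s["wrist_force"],1),s["finger_gap"],s["finger_force"]);return s
E
python3 - <<'E'
from h import *
s=state()
for n in("top","side"):
    p,d,c=shot(n);cv2.imwrite(f"pics/{n}0.png",p[:,:,::-1]);np.savez(f"{n}0.npz",p=p,d=d,**c)
    print(n,np.round(c["camera_matrix"],1).tolist(),np.round(c["R"],3).tolist(),np.round(c["t"]))
E
```

```text
pics
0.0 [149.7 529.  204.9] [-3.14  -0.     2.866] [ 1.228  0.3    1.522 -0.     1.321 -0.067] [ 0.2 -1.1  0.7] 93.7477965126594 0.0
top [[416.8, 0.0, 275.3], [0.0, 416.8, 214.2], [0.0, 0.0, 1.0]] [[0.014, -1.0, -0.002], [-0.998, -0.014, -0.053], [0.053, 0.003, -0.999]] [  -6.  565. 1090.]
side [[417.2, 0.0, 280.1], [0.0, 417.2, 204.1], [0.0, 0.0, 1.0]] [[0.94, -0.341, -0.017], [-0.259, -0.679, -0.687], [0.223, 0.65, -0.727]] [-540.  242. 1060.]
```

View pics/top0.png

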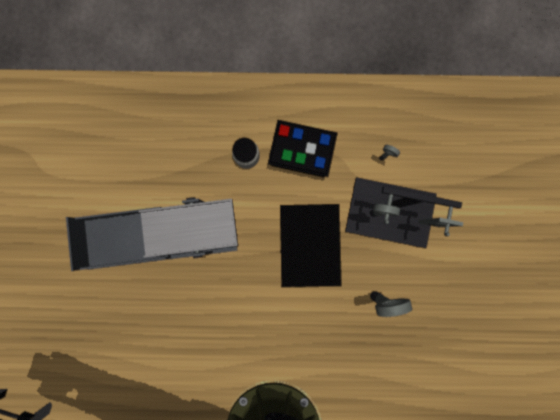

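View pics/side0.png

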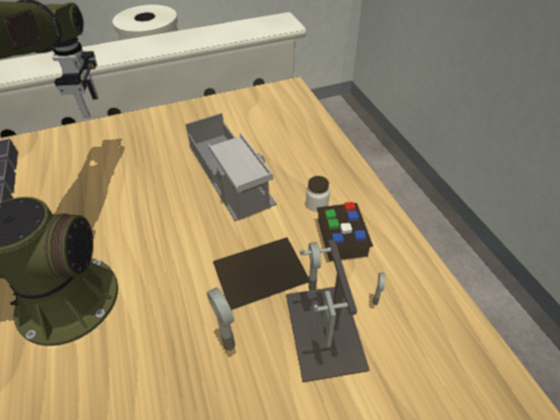

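The top view shows the stand at about (400,210), with its crossbar running from (360,190) to (462,205). A ringed part hangs on the hook at (386,209) and a thin plate on the hook at (450,222). The mat is at (310,245), the tray at (190,228), the bin at (105,240), the fuse box at (303,148) and the jar at (245,152).

Three eyes are candidates in the top view:
- (390,152): small, standing on the bench.
- (390,305): large, standing on the bench.
- (386,209): hanging on a hook, about 28 px (57 mm) wide. It fits the middle size and the description.

I'll confirm this in a crop and measure.

Run:
```python
from h import *
T=np.load("top0.npz");S=np.load("side0.npz")
P=pts(T["d"],T);Q=pts(S["d"],S)
np.set_printoptions(precision=1,suppress=True,linewidth=160)
def rect(name,m,box,w=P):
    u0,v0,u1,v1=box; mm=np.zeros(m.shape,bool);mm[v0:v1,u0:u1]=m[v0:v1,u0:u1]
    X=w[mm]; r=cv2.minAreaRect(X[:,:2].astype(np.float32)); print(name,len(X),"c",np.array(r[0]),"size",np.array(r[1]),"ang",r[2],"zmed",np.median(X[:,2]))
z=P[...,2];ok=T["d"]>0;g=T["p"].max(2)
rect("crossbar",ok&(z>228)&(z<255)&(g<60),(340,170,470,260))
rect("high all",ok&(z>215)&(z<270),(340,170,480,260))
rect("foot",ok&(z>4)&(z<20),(335,165,445,260))
rect("mat",ok&(g<30)&(z<15),(265,195,350,295))
rect("trayfloor/top",ok&(z>120)&(z<155),(60,190,245,280))
rect("binfar",ok&(z>85)&(z<110),(60,190,140,280))
rect("station",ok&(z>25)&(z<160),(55,190,245,280))
rect("fuse",ok&(z>60)&(z<90),(260,110,340,185))
rect("jar",ok&(z>70)&(z<100),(225,130,265,175))
for b in((365,195,405,225),(435,200,470,240)):
    m=ok&(z>215)&(g>70);mm=np.zeros_like(m);mm[b[1]:b[3],b[0]:b[2]]=m[b[1]:b[3],b[0]:b[2]]
    X=P[mm];print("hook",X.mean(0),X.min(0),X.max(0)); rect("  r",m,b)
# side: eye
zs=Q[...,2]
for n,b in(("sideeye",(300,240,325,300)),("sidelink",(315,295,340,350)),("big",(205,285,240,350)),("small",(370,270,388,305))):
    m=(S["d"]>0)&(zs>15);mm=np.zeros_like(m);mm[b[1]:b[3],b[0]:b[2]]=m[b[1]:b[3],b[0]:b[2]];X=Q[mm];print(n,X.min(0),X.max(0))
a=cv2.resize(T["p"][165:265,340:475],None,fx=4,fy=4,interpolation=2);b=cv2.resize(S["p"][235:385,255:390],None,fx=2.6,fy=2.6,interpolation=2)
h=max(a.shape[0],b.shape[0]);im=np.zeros((h,a.shape[1],3),np.uint8);im[:a.shape[0]]=a
im=np.hstack([im,np.pad(b,((0,h-b.shape[0]),(0,0),(0,0)))]);im=cv2.resize(im,(800,int(h*800/im.shape[1])));cv2.imwrite("pics/crop.png",im[:,:,::-1])
```

```text
crossbar 571 c [ 564.  -298.5] size [172.4  77.3] ang 78.90030670166016 zmed 239.03351483508035
high all 1144 c [ 563.6 -302.4] size [183.3  78.4] ang 78.77550506591797 zmed 238.9238550745339
foot 4264 c [ 576.6 -303.9] size [252.8 294.3] ang 0.5088944435119629 zmed 10.60129426616734
mat 4603 c [ 485.7 -104.8] size [213.4 181.4] ang 0.7995803356170654 zmed 5.121384656980479
trayfloor/top 4513 c [523.9 206.9] size [144.9 221.5] ang 8.024104118347168 zmed 131.33853539469035
binfar 242 c [481.5 505.3] size [133.2   8.3] ang 7.940896511077881 zmed 95.2466588127881
station 5814 c [510.3 303.3] size [144.9 416.4] ang 8.024104118347168 zmed 130.6354172469311
fuse 1963 c [733.5 -66.2] size [155.6 113.8] ang 78.90145874023438 zmed 63.20161916488119
jar 490 c [722.5  81.8] size [60.2 59.8] ang 15.804999351501465 zmed 91.15783286667047
hook [ 568.6 -236.4  241.5] [ 540.  -258.3  233. ] [ 598.1 -215.6  248.8]
  r 204 c [ 569.3 -238.2] size [38.  50.3] ang 42.29757308959961 zmed 242.68778278429397
hook [ 547.9 -366.6  240.4] [ 512.5 -393.   217.4] [ 588.8 -340.1  251.5]
  r 243 c [ 550.7 -366.2] size [51.9 76.6] ang 88.57125091552734 zmed 238.6440767500307
sideeye [ 537.9 -267.8   15.1] [679.4 -67.1 248.9]
sidelink [ 513.9 -392.5   15.1] [ 602.3 -226.3  250.2]
big [ 335.1 -304.8   15.4] [ 372.4 -228.9  221.8]
small [ 706.9 -303.    15.6] [ 732.6 -262.1  121.2]
```

View pics/crop.png

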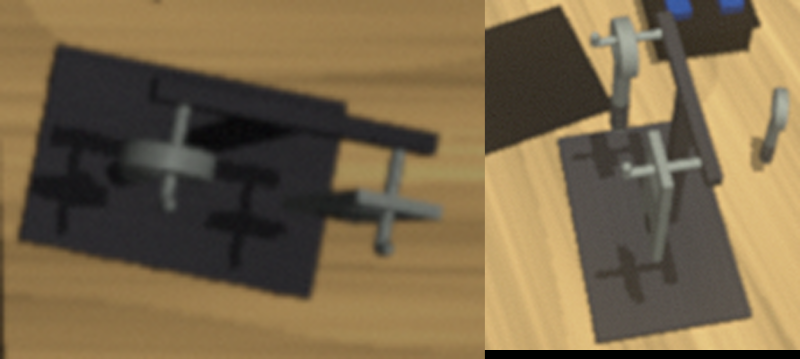

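The crop confirms it. The middle-sized eye hangs on the left (+y) hook, at crop pixel (165,160), with its ring around the rod. The slotted link plate is on the right hook at (385,205). The look-alikes stand on the bench. I'll move above the hook.

```bash
cat >> h.py <<'E'
def goal(x,y,z,yaw):
    s=manip.read_state();R=Ro.from_euler("xyz",s["eef_rot"]);G=Ro.from_euler("xyz",[np.pi,0,yaw])
    print("shift",np.round(R.inv().apply(np.array([x,y,z])-s["eef_pos"]),1),"turn",np.round((R.inv()*G).as_rotvec(),3))
E
python3 - <<'E'
from h import *
goal(150,529,340,2.866);goal(520,-200,340,2.946)
E
```

```text
shift [-3.00e-01 -1.00e-01 -1.35e+02] turn [-0.001 -0.    -0.   ]
shift [-554.8 -600.7 -134.4] turn [-0.001 -0.    -0.08 ]
```

```bash
python3 -m crank '[[100,0,0,-50,0,0,0],[100,0,0,-100,0,0,0],[100,0,0,-135,0,0,0],[100,-555,-601,-135,0,0,-0.08],[100,-555,-601,-135,0,0,-0.08],[100,-555,-601,-135,0,0,-0.08],[100,-555,-601,-135,0,0,-0.08],[100,-555,-601,-135,0,0,-0.08],[100,-555,-601,-135,0,0,-0.08],[100,-555,-601,-135,0,0,-0.08]]' 10
python3 - <<'E'
from h import *
goal(520,-200,340,2.946)
E
```

```text
clock: 1.1
eef_pos: [308.4, 215.2, 340.4]
eef_rot: [3.142, 0.0, 2.946]
wrist_force: [1.4, -0.2, 0.3]
finger_gap: 94.0
finger_force: 0.0
shift [-288.1 -366.3    0.4] turn [0. 0. 0.]
```

```bash
python3 -m crank '[[100,-288,-366,0,0,0,0],[100,-288,-366,0,0,0,0],[100,-288,-366,0,0,0,0],[100,-288,-366,0,0,0,0],[100,-288,-366,0,0,0,0],[100,-288,-366,0,0,0,0],[100,-288,-366,0,0,0,0],[100,-288,-366,0,0,0,0],[100,-288,-366,0,0,0,0],[100,-288,-366,0,0,0,0]]'
python3 - <<'E'
from h import *
s=state()
goal(520,-200,340,2.946)
p,d,c=shot("wrist");cv2.imwrite("pics/w1.png",p[:,:,::-1]);np.savez("w1.npz",p=p,d=d,**c)
P=pts(d,c);print(np.round(c["R"],2).tolist(),np.round(-np.array(c["R"]).T@c["t"]))
E
```

```text
clock: 2.1
eef_pos: [520.2, -201.5, 338.7]
eef_rot: [3.141, -0.002, 2.943]
wrist_force: [-0.4, 0.9, -0.5]
finger_gap: 94.2
finger_force: 0.0
2.1 [ 520.2 -201.5  338.7] [ 3.141e+00 -2.000e-03  2.943e+00] [-0.435  0.259  1.27  -0.     1.616 -1.807] [-0.4  0.9 -0.5] 94.24958009317581 0.0
shift [ 0.5  1.4 -1.3] turn [ 0.    -0.002 -0.003]
[[0.2, 0.98, 0.0], [0.95, -0.19, 0.24], [0.23, -0.05, -0.97]] [ 454. -187.  519.]
```

View pics/w1.png

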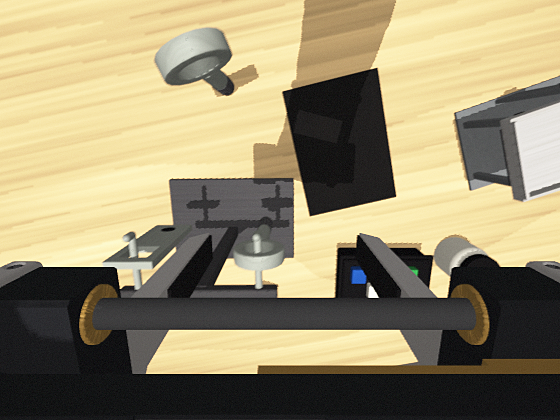

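The wrist view shows the eye's ring at (260,250), with the rod tip at (256,237) and the shank behind at (264,225). The link plate is at (150,240) and the mat at (340,140). I'll measure the ring and hook from the depth.

Run:
```python
from h import *
np.set_printoptions(precision=1,suppress=True)
for f,b in(("w1",(230,230,292,292)),("top0",(365,195,405,225)),("side0",(298,238,330,300))):
    T=np.load(f+".npz");P=pts(T["d"],T);u0,v0,u1,v1=b
    X=P[v0:v1,u0:u1].reshape(-1,3);g=T["p"][v0:v1,u0:u1].max(2).ravel();hs=cv2.cvtColor(T["p"],cv2.COLOR_RGB2HSV)[v0:v1,u0:u1,1].ravel()
    X=X[(g>70)&(hs<90)&(X[:,2]>150)&(X[:,2]<255)&(X[:,0]<620)]
    print(f,len(X),X.min(0),X.max(0))
    a=-0.195;ex=np.array([np.cos(a),np.sin(a)]);ey=np.array([-ex[1],ex[0]])
    Y=np.c_[X[:,:2]@ex,X[:,:2]@ey,X[:,2]]
    off=X[abs(Y[:,1]-np.median(Y[:,1]))>9]; r=cv2.minAreaRect(off[:,:2].astype(np.float32));print("off-rod",len(off),r, off.mean(0))
    t=X[X[:,2]>240];r=cv2.minAreaRect(t[:,:2].astype(np.float32));print("top",len(t),t.mean(0),r)
    l=X[X[:,2]<225];print("low",len(l), l.mean(0) if len(l) else 0, cv2.minAreaRect(l[:,:2].astype(np.float32)) if len(l) else 0)
# crossbar line from wrist/top dark high
T=np.load("top0.npz");P=pts(T["d"],T);g=T["p"].max(2);m=(P[...,2]>232)&(P[...,2]<245)&(g<60);m[:,:340]=0;m[:,475:]=0;m[:165]=0;m[265:]=0
print(cv2.fitLine(P[m][:,:2].astype(np.float32),cv2.DIST_HUBER,0,.01,.01).ravel(), P[m].min(0),P[m].max(0))
T=np.load("w1.npz");P=pts(T["d"],T);g=T["p"].max(2)
m=(abs(P[...,2]-4)<6)&(g<45);m[:60]=0;m[225:]=0;m[:,:275]=0;m[:,400:]=0
r=cv2.minAreaRect(P[m][:,:2].astype(np.float32));print("mat",r,P[m].mean(0))
```

```text
w1 1754 [ 537.6 -273.9  150.6] [ 607.1 -209.4  247.6]
off-rod 912 ((581.028564453125, -241.682861328125), (57.08439636230469, 44.76496505737305), 78.25582885742188) [ 567. -238.  229.]
top 576 [ 564.7 -236.6  244.3] ((567.5011596679688, -242.76332092285156), (40.259368896484375, 53.3226432800293), 33.612518310546875)
low 475 [ 563.3 -235.6  202.7] ((566.3416748046875, -237.2452850341797), (54.74997329711914, 14.613591194152832), 80.9852066040039)
top0 204 [ 540.  -258.3  233. ] [ 598.1 -215.6  248.8]
off-rod 76 ((567.4109497070312, -237.13790893554688), (43.515140533447266, 13.597452163696289), 81.43848419189453) [ 568.1 -235.1  241.5]
top 126 [ 566.  -236.5  244.7] ((557.1950073242188, -236.18496704101562), (36.828739166259766, 35.77000045776367), 77.7662353515625)
low 0 0 0
side0 458 [ 537.9 -359.3  150. ] [ 603.8 -217.4  248.9]
off-rod 225 ((548.1615600585938, -282.4954528808594), (142.70489501953125, 57.988460540771484), 64.92522430419922) [ 561.4 -265.7  231.3]
top 151 [ 559.9 -266.   244.3] ((547.0131225585938, -289.1739807128906), (138.9858856201172, 37.22456359863281), 79.37052154541016)
low 141 [ 562.5 -246.4  191.4] ((565.5408935546875, -243.01217651367188), (48.03618621826172, 13.953804016113281), 79.66220092773438)
[   0.2    1.   593.8 -305.4] [ 516.7 -389.8  232. ] [ 614.8 -212.7  244.3]
mat ((485.08538818359375, -92.3428955078125), (217.86317443847656, 157.75811767578125), 1.9749438762664795) [479.5 -92.2   5. ]
```

The ring centre is at about (566,-237), with a rim 55 × 15 mm and the ring yaw about -0.18. It rests at z=218, which fits the hook geometry. The mat centre is at (485,-92). I'll go above the ring, then descend.

Run:
```python
from h import *
goal(566.5,-237.3,280,2.955);goal(566.5,-237.3,208,2.955)
```

```text
shift [-52.5 -25.9  58.4] turn [ 0.    -0.003 -0.012]
shift [-52.7 -25.9 130.4] turn [ 0.    -0.003 -0.012]
```

```bash
python3 -m crank '[[100,-52,-26,0,0,0,-0.012],[100,-52,-26,0,0,0,-0.012],[100,-52,-26,30,0,0,-0.012],[100,-52,-26,60,0,0,-0.012],[100,-52,-26,85,0,0,-0.012],[100,-52,-26,105,0,0,-0.012],[100,-52,-26,120,0,0,-0.012],[100,-52,-26,130,0,0,-0.012],[100,-52,-26,130,0,0,-0.012]]'
python3 - <<'E'
from h import *
s=state();goal(566.5,-237.3,208,2.955)
E
```

```text
clock: 3.05
eef_pos: [565.0, -232.8, 209.6]
eef_rot: [3.141, -0.002, 2.958]
wrist_force: [-0.3, -0.1, 0.1]
finger_gap: 94.2
finger_force: 0.0
3.05 [ 565.  -232.8  209.6] [ 3.141e+00 -2.000e-03  2.958e+00] [-0.451  0.436  1.327  0.     1.38  -1.838] [-0.3 -0.1  0.1] 94.19028469206276 0.0
shift [-2.3 -4.1  1.6] turn [ 0.    -0.002  0.003]
```

```bash
python3 -m crank '[[100,-1,-4,1,0,0,0],[100,-1,-4,1,0,0,0],[50,-1,-4,1,0,0,0],[50,-1,-4,1,0,0,0],[50,-1,-4,1,0,0,0],[50,-1,-4,1,0,0,0],[50,-1,-4,1,0,0,0],[50,-1,-4,1,0,0,0],[50,-1,-4,1,0,0,0],[50,-1,-4,1,0,0,0]]' 15
```

```text
clock: 4.05
eef_pos: [565.7, -237.6, 209.5]
eef_rot: [3.141, 0.0, 2.958]
wrist_force: [-0.5, 1.2, 0.4]
finger_gap: 56.3
finger_force: 15.0
```

```bash
python3 -c "
from h import *
s=state()"
```

```text
4.05 [ 565.7 -237.6  209.5] [3.141 0.    2.958] [-0.457  0.44   1.321  0.     1.381 -1.844] [-0.5  1.2  0.4] 56.287449301626445 14.999465346336365
```

It is gripped, with a gap of 56.3 mm (the ring's width) at 15 N. I'll lift 18 mm, then slide off along tool +x.

```bash
python3 -m crank '[[50,0,0,-6,0,0,0],[50,0,0,-12,0,0,0],[50,0,0,-18,0,0,0],[50,0,0,-18,0,0,0],[50,0,0,-18,0,0,0],[50,10,0,-18,0,0,0],[50,20,0,-18,0,0,0],[50,30,0,-18,0,0,0],[50,40,0,-18,0,0,0],[50,50,0,-18,0,0,0]]' 
python3 -m crank '[[50,15,0,0,0,0,0],[50,30,0,0,0,0,0],[50,30,0,0,0,0,0],[50,30,0,0,0,0,0]]'
python3 - <<'E'
from h import *
p,d,c=shot("side");cv2.imwrite("pics/s2.png",cv2.resize(p[150:400,180:420],None,fx=2,fy=2)[:,:,::-1]);np.savez("s2.npz",p=p,d=d,**c)
E
```

```text
clock: 5.05
eef_pos: [515.9, -228.4, 227.2]
eef_rot: [3.142, -0.0, 2.958]
wrist_force: [0.1, -0.1, -3.9]
finger_gap: 56.1
finger_force: 15.0
clock: 5.45
eef_pos: [487.3, -223.1, 227.8]
eef_rot: [-3.141, 0.001, 2.958]
wrist_force: [0.5, -0.9, -3.9]
finger_gap: 56.6
finger_force: 15.0
```

View pics/s2.png

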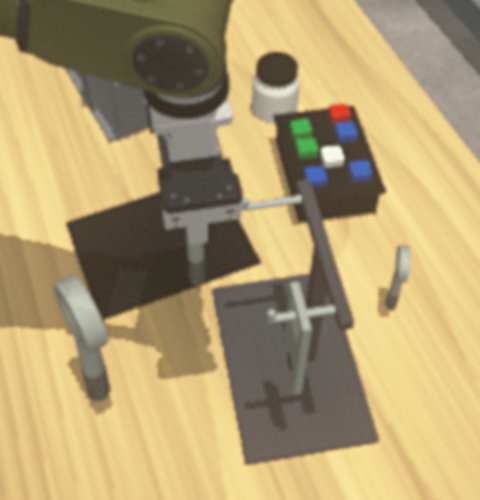

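The eye is off the hook, at (197,260) in the crop, and hangs from the gripper. The empty hook is at (275,200) and the link plate still hangs at (300,330). I'll carry the eye to above the mat's far edge.

Run:
```python
from h import *
goal(500,-105,228,2.955);goal(557,-105.6,228,2.955);goal(557,-105.6,132,2.955)
```

```text
shift [  9.3 118.4  -0.4] turn [-0.     0.001  0.003]
shift [-46.9 128.3  -0.4] turn [-0.     0.001  0.003]
shift [-46.8 128.3  95.6] turn [-0.     0.001  0.003]
```

```bash
python3 -m crank '[[50,3,30,0,0,0,0],[50,6,60,0,0,0,0],[50,9,90,0,0,0,0],[50,0,110,0,0,0,0],[50,-20,128,10,0,0,0],[50,-40,128,30,0,0,0],[50,-47,128,50,0,0,0],[50,-47,128,70,0,0,0],[50,-47,128,85,0,0,0],[50,-47,128,93,0,0,0]]'
python3 -m crank '[[50,0,0,0,0,0,0],[50,0,0,0,0,0,0],[50,0,0,3,0,0,0],[50,0,0,5,0,0,0]]'
python3 -c "
from h import *
state();goal(557,-105.6,123.5,2.955)
p,d,c=shot('side');np.savez('s3.npz',p=p,d=d,**c);cv2.imwrite('pics/s3.png',cv2.resize(p[150:400,180:420],None,fx=2,fy=2)[:,:,::-1])"
```

```text
clock: 6.5
eef_pos: [556.6, -105.6, 132.7]
eef_rot: [3.141, -0.002, 2.958]
wrist_force: [-0.6, 1.1, -4.0]
finger_gap: 56.4
finger_force: 15.0
clock: 6.9
eef_pos: [556.9, -105.8, 129.9]
eef_rot: [-3.142, 0.001, 2.958]
wrist_force: [-0.8, 0.2, -4.0]
finger_gap: 56.7
finger_force: 15.0
6.9 [ 556.9 -105.8  129.9] [-3.142e+00  1.000e-03  2.958e+00] [-0.252  0.408  1.558  0.     1.174 -1.639] [-0.8  0.2 -4. ] 56.71856989148413 14.998980984091759
shift [-0.   0.2  6.4] turn [-0.     0.001  0.003]
```

View pics/s3.png

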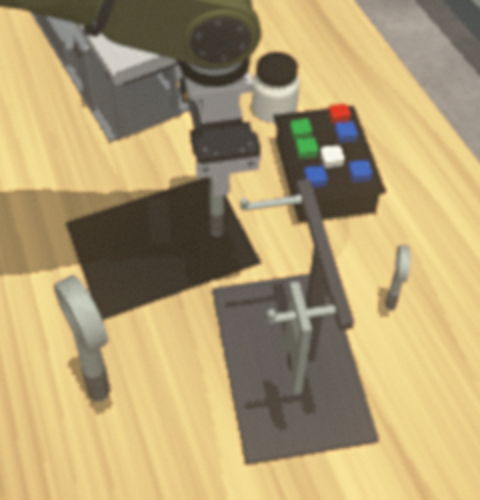

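The eye hangs plumb, with its shank end at (217,233) just over the mat's far part. I'll lower until it touches.

```bash
python3 -m crank '[[50,0,0,2,0,0,0],[50,0,0,4,0,0,0],[50,0,0,4,0,0,0],[50,0,0,5,0,0,0],[50,0,0,5,0,0,0]]'
python3 -m crank '[[50,0,0,1,0,0,0],[50,0,0,1,0,0,0]]'
python3 -m crank '[[50,0,0,1,0,0,0],[50,0,0,1,0,0,0]]'
```

```text
clock: 7.45
eef_pos: [556.7, -105.8, 124.4]
eef_rot: [3.142, -0.0, 2.958]
wrist_force: [0.2, -0.7, -3.8]
finger_gap: 56.2
finger_force: 15.0
clock: 7.65
eef_pos: [556.9, -105.8, 123.8]
eef_rot: [-3.142, 0.001, 2.958]
wrist_force: [0.1, 0.0, -0.8]
finger_gap: 56.6
finger_force: 15.0
clock: 7.85
eef_pos: [557.4, -105.9, 123.7]
eef_rot: [-3.141, 0.003, 2.958]
wrist_force: [-1.2, -0.0, 6.4]
finger_gap: 56.7
finger_force: 15.0
```

Contact is at TCP z=123.8 mm, so the ring centre is 8.2 mm above the TCP. Now I'll fold about the shank's end toward tool +x, with a lighter grip.

```bash
python3 -m crank '[[50,0,0,-0.7,0,0,0],[50,7,0,-1,0,0,0],[50,13,0,-1,0,0,0],[50,19,0,-0.5,0,0,0],[50,26,0,0,0,0,0],[50,32,0,1.2,0,0,0],[50,38,0,2.4,0,0,0],[50,45,0,4,0,0,0],[50,51,0,6,0,0,0],[50,51,0,6,0,0,0]]' 9
python3 -c "
from h import *
state()
p,d,c=shot('side');np.savez('s4.npz',p=p,d=d,**c);cv2.imwrite('pics/s4.png',cv2.resize(p[150:400,180:420],None,fx=2,fy=2)[:,:,::-1])"
```

```text
clock: 8.85
eef_pos: [505.7, -96.3, 116.1]
eef_rot: [3.142, -0.001, 2.958]
wrist_force: [0.2, -0.2, -2.3]
finger_gap: 56.6
finger_force: 9.0
8.85 [505.7 -96.3 116.1] [ 3.142e+00 -1.000e-03  2.958e+00] [-0.259  0.317  1.719 -0.     1.106 -1.646] [ 0.2 -0.2 -2.3] 56.64556569533468 8.999733254313469
```

View pics/s4.png

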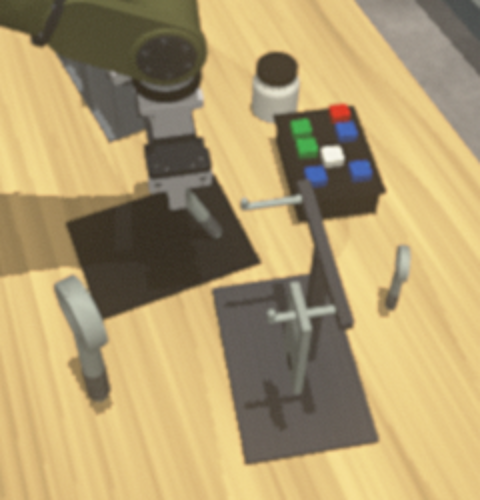

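The eye swivels in the grip with its end still planted at (215,232) in the crop. I'll continue the arc.

```bash
python3 -m crank '[[50,11.5,0,4.7,0,0,0],[50,23,0,10.6,0,0,0],[50,33.6,0,17.6,0,0,0],[50,43.5,0,25.6,0,0,0],[50,52.7,0,34.7,0,0,0],[50,61,0,44.5,0,0,0],[50,68,0,55,0,0,0],[50,74,0,66.5,0,0,0],[50,79,0,78,0,0,0],[50,79,0,78,0,0,0]]'
python3 -m crank '[[50,2,0,6,0,0,0],[50,4,0,12,0,0,0],[50,5,0,19,0,0,0],[50,6,0,25,0,0,0],[50,6.5,0,29,0,0,0],[50,6.5,0,30,0,0,0],[50,6.5,0,30,0,0,0]]'
```

```text
clock: 9.9
eef_pos: [427.6, -81.7, 37.0]
eef_rot: [3.141, -0.003, 2.958]
wrist_force: [-1.4, 0.8, -0.8]
finger_gap: 56.6
finger_force: 9.0
clock: 10.6
eef_pos: [422.4, -80.8, 8.3]
eef_rot: [3.142, -0.0, 2.958]
wrist_force: [-0.6, 0.7, -1.3]
finger_gap: 57.0
finger_force: 9.0
```

```bash
python3 -m crank '[[50,0,0,1.5,0,0,0],[50,0,0,1.5,0,0,0],[75,0,0,1.5,0,0,0],[90,0,0,1.5,0,0,0],[95,0,0,1.5,0,0,0],[95,0,0,1.5,0,0,0],[95,0,0,1.5,0,0,0],[95,0,0,1.5,0,0,0]]'
python3 -m crank '[[95,0,0,-30,0,0,0],[95,0,0,-70,0,0,0],[95,0,0,-110,0,0,0],[95,0,0,-150,0,0,0],[95,40,0,-170,0,0,0],[95,40,0,-170,0,0,0],[95,40,0,-170,0,0,0]]'
python3 -c "
from h import *
state()
p,d,c=shot('wrist');np.savez('w5.npz',p=p,d=d,**c);cv2.imwrite('pics/w5.png',p[:,:,::-1])"
```

```text
clock: 11.4
eef_pos: [422.5, -80.8, 7.0]
eef_rot: [-3.142, 0.0, 2.958]
wrist_force: [-0.3, -0.7, 0.1]
finger_gap: 89.2
finger_force: 0.0
clock: 12.1
eef_pos: [383.2, -73.5, 177.4]
eef_rot: [-3.141, 0.002, 2.958]
wrist_force: [0.5, -0.6, -0.2]
finger_gap: 89.0
finger_force: 0.0
12.1 [383.2 -73.5 177.4] [-3.141e+00  2.000e-03  2.958e+00] [-0.284 -0.037  1.971  0.     1.206 -1.67 ] [ 0.5 -0.6 -0.2] 89.04991080532432 0.0
```

View pics/w5.png

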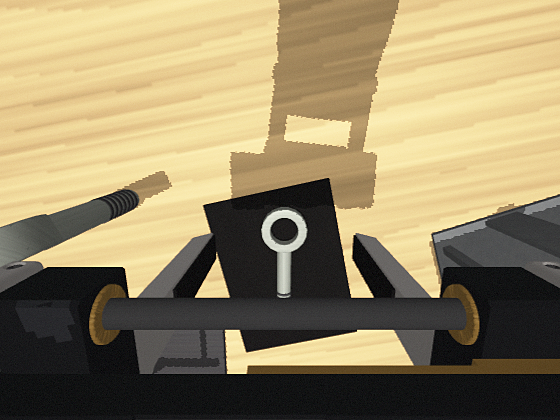

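The eye lies flat on the mat: ring at (284,230), shank running down to (284,297), where the gripper hides the rest. I'll measure the axis from the ring and the shank.

Run:
```python
from h import *
np.set_printoptions(precision=2,suppress=True)
T=np.load("w5.npz");P=pts(T["d"],T)
m=(T["p"].min(2)>110);b=np.zeros_like(m);b[200:292,250:320]=m[200:292,250:320]
X=P[b];print(len(X),np.median(X[:,2]))
X=X[(X[:,2]>5)&(X[:,2]<35)]
v=np.nonzero(b)
rr=np.zeros_like(m);rr[200:255]=b[200:255];c,r=cv2.minEnclosingCircle(P[rr][:,:2].astype(np.float32));print("ring",c,r,P[rr][:,2].mean())
sh=np.zeros_like(m);sh[258:290]=b[258:290];S=P[sh];f=cv2.fitLine(S[:,:2].astype(np.float32),2,0,.01,.01).ravel();print("shank line",f,S[:,2].max(),"ang",np.arctan2(f[1],f[0]))
u=np.array(c)-S[:,:2].mean(0);u/=np.linalg.norm(u);print("dir to ring",u,np.arctan2(u[1],u[0]));print("mid",np.array(c)-55*u)
goal(*(np.array(c)-55*u),60,np.arctan2(u[1],u[0]));goal(*(np.array(c)-55*u),8,np.arctan2(u[1],u[0]))
```

```text
1475 21.59639648677179
ring (386.3106994628906, -71.49559020996094) 70.94895935058594 23.544764459212992
shank line [  0.98  -0.2  479.22 -91.32] 24.581180160812906 ang -0.20630352
dir to ring [-0.98  0.21] 2.9313877529671934
mid [440.1  -82.97]
shift [-57.5   1.1 116.7] turn [-0.    0.    0.03]
shift [-57.5   1.1 168.7] turn [-0.    0.    0.03]
```

The ring fit was contaminated (radius 71 mm). I'll redo it with a height filter.

Run:
```python
from h import *
T=np.load("w5.npz");P=pts(T["d"],T)
m=(T["p"].min(2)>110)&(P[...,2]>12)&(P[...,2]<32);b=np.zeros(m.shape,np.uint8);b[200:256,255:315]=m[200:256,255:315]
n,l,st,ce=cv2.connectedComponentsWithStats(b);k=1+np.argmax(st[1:,4]);X=P[l==k];c,r=cv2.minEnclosingCircle(X[:,:2].astype(np.float32));print(c,r,X[:,2].mean(),X.min(0),X.max(0))
goal(477,-91,60,2.95);goal(477,-91,7.5,2.95)
```

```text
(427.6998596191406, -81.4520492553711) 30.48723602294922 21.615168409531343 [ 397.34993557 -107.71132794   16.59883214] [457.9939171  -53.20589369  24.5215632 ]
shift [-95.3  -0.  116.7] turn [-0.     0.     0.008]
shift [-95.3  -0.  169.2] turn [-0.     0.     0.008]
```

The ring is at about (425,-81), so the mid is at about (478,-91), agreeing with the fold geometry. I'll descend and grip across the shank.

```bash
python3 -m crank '[[60,-48,0,20,0,0,0],[60,-96,0,50,0,0,0],[60,-96,0,90,0,0,0],[60,-96,0,125,0,0,0],[60,-96,0,150,0,0,0],[60,-96,0,163,0,0,0],[60,-96,0,169,0,0,0],[60,-96,0,169,0,0,0],[60,-96,0,169,0,0,0]]' 25
python3 -m crank '[[10,0,0,0,0,0,0],[10,0,0,0,0,0,0],[10,0,0,0,0,0,0],[10,0,0,0,0,0,0],[10,0,0,0,0,0,0],[10,0,0,0,0,0,0],[10,0,0,0,0,0,0],[10,0,0,0,0,0,0]]' 30
```

```text
clock: 13.05
eef_pos: [478.1, -91.2, 8.8]
eef_rot: [-3.141, 0.001, 2.958]
wrist_force: [-0.7, 0.6, -0.5]
finger_gap: 56.3
finger_force: 0.0
clock: 13.85
eef_pos: [477.6, -91.1, 8.1]
eef_rot: [-3.142, 0.0, 2.958]
wrist_force: [-1.0, -0.2, 2.1]
finger_gap: 17.0
finger_force: 30.0
```

Gripped, gap 17 mm (the shank). I'll raise it and carry it to the tray.

```bash
python3 -m crank '[[10,0,0,-10,0,0,0],[10,0,0,-30,0,0,0],[10,0,0,-60,0,0,0],[10,0,0,-100,0,0,0],[10,0,0,-150,0,0,0],[10,0,0,-200,0,0,0],[10,0,0,-220,0,0,0],[10,0,0,-220,0,0,0]]' 40
python3 - <<'E'
from h import *
state()
yr=np.array([-.139,.990]);o=np.array([525.3,197.])
for z in(228,):goal(*(o+48*yr),z,1.71)
for n in("top","side"):
    p,d,c=shot(n);np.savez(n+"6.npz",p=p,d=d,**c)
    P=pts(d,c);z=P[...,2];g=p.min(2)
    np.set_printoptions(precision=1,suppress=True)
    X=P[(abs(z-131)<4)&(p.max(2)-g<25)&(P[...,1]<340)&(P[...,1]>90)&(P[...,0]>430)&(P[...,0]<620)&(g>80)]
    print(n,len(X),cv2.minAreaRect(X[:,:2].astype(np.float32)),X[:,2].mean())
T=np.load("top0.npz");P=pts(T["d"],T);z=P[...,2];p=T["p"]
X=P[(abs(z-131)<5)&(p.min(2)>90)&(P[...,1]<340)&(P[...,1]>90)&(P[...,0]>430)&(P[...,0]<620)];print(len(X),cv2.minAreaRect(X[:,:2].astype(np.float32)))
E
```

```text
clock: 14.65
eef_pos: [478.2, -91.2, 230.9]
eef_rot: [-3.141, 0.005, 2.958]
wrist_force: [-0.5, -0.5, -4.6]
finger_gap: 17.1
finger_force: 40.0
14.65 [478.2 -91.2 230.9] [-3.141  0.005  2.958] [-0.264  0.135  1.661  0.     1.34  -1.651] [-0.5 -0.5 -4.6] 17.078457406524937 39.99523401260376
shift [ 21.6 337.4   2.7] turn [0.003 0.005 1.248]
top 3807 ((524.9034423828125, 209.91184997558594), (131.19737243652344, 214.5148468017578), 7.411576747894287) 131.1884670052945
side 330 ((498.31793212890625, 191.65386962890625), (107.54438781738281, 241.11766052246094), 33.76414489746094) 130.44179969621513
3872 ((523.5206298828125, 209.89373779296875), (102.32952880859375, 215.36074829101562), 8.026815414428711)
```

```bash
python3 -c "
from h import *
goal(518,250.5,200,1.711)"
```

```text
shift [ 22.  343.1  26.9] turn [-1.000e-03 -1.000e-03  1.247e+00]
```

```bash
python3 -m crank '[[10,2,30,0,0,0,0.12],[10,4,65,0,0,0,0.25],[10,6,100,0,0,0,0.38],[10,8,135,0,0,0,0.51],[10,11,170,0,0,0,0.64],[10,13,205,0,0,0,0.77],[10,15,240,0,0,0,0.9],[10,18,275,0,0,0,1.03],[10,20,310,0,0,0,1.15],[10,22,335,10,0,0,1.22]]'
python3 -c "
from h import *
goal(518,250.5,200,1.711)"
```

```text
clock: 15.75
eef_pos: [516.7, 244.2, 216.1]
eef_rot: [-3.14, 0.0, 1.734]
wrist_force: [0.3, -0.4, -4.6]
finger_gap: 16.7
finger_force: 40.0
shift [ 6.   2.3 16.1] turn [-0.002  0.     0.023]
```

```bash
python3 -m crank '[[10,6,2,20,0,0,0.023],[10,6,2,40,0,0,0.023],[10,6,2,60,0,0,0.023],[10,6,2,70,0,0,0.023],[10,6,2,70,0,0,0.023]]'
python3 -c "
from h import *
state();goal(518,250.5,134,1.711)
p,d,c=shot('side');np.savez('s7.npz',p=p,d=d,**c);cv2.imwrite('pics/s7.png',cv2.resize(p[60:260,150:350],None,fx=3,fy=3)[:,:,::-1])"
```

```text
clock: 16.25
eef_pos: [516.9, 248.1, 145.2]
eef_rot: [-3.137, 0.001, 1.715]
wrist_force: [0.5, 0.6, -3.5]
finger_gap: 16.7
finger_force: 40.0
16.25 [516.9 248.1 145.2] [-3.137e+00  1.000e-03  1.715e+00] [0.384 0.409 1.519 0.    1.219 0.24 ] [ 0.5  0.6 -3.5] 16.74374680995346 39.99444365501404
shift [ 2.3  1.4 11.2] turn [-0.005  0.001  0.004]
```

View pics/s7.png

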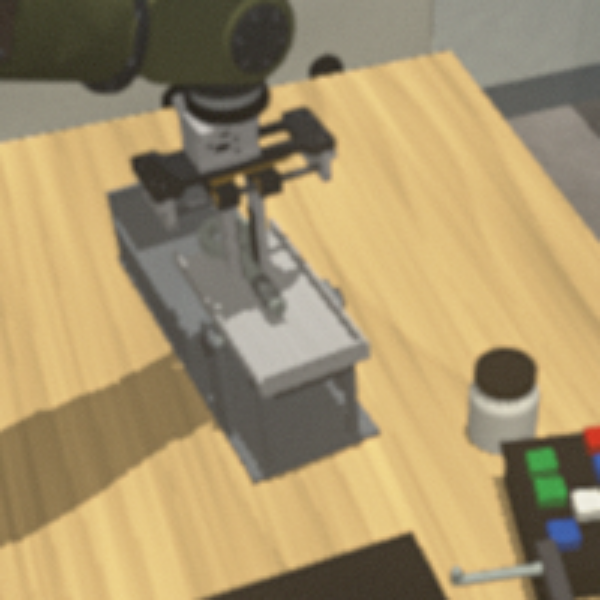

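The eye is held level over the tray. Its ring faces the bin at (210,235), and the shank end is on the tray's centreline at (275,305). I'll lower to contact.

```bash
python3 -m crank '[[10,2,1,4,0,0,0],[10,2,1,7,0,0,0],[10,2,1,9,0,0,0],[10,2,1,9,0,0,0],[10,2,1,9,0,0,0]]'
python3 -m crank '[[10,0,0,1,0,0,0],[10,0,0,1,0,0,0]]'
python3 -m crank '[[10,0,0,1,0,0,0],[10,0,0,1,0,0,0]]'
```

```text
clock: 16.8
eef_pos: [518.9, 250.7, 139.2]
eef_rot: [3.141, -0.0, 1.715]
wrist_force: [0.6, 0.1, -4.0]
finger_gap: 16.8
finger_force: 40.0
clock: 17.0
eef_pos: [518.8, 250.7, 137.9]
eef_rot: [3.142, -0.0, 1.715]
wrist_force: [0.1, -0.7, -4.1]
finger_gap: 16.9
finger_force: 40.0
clock: 17.2
eef_pos: [518.7, 250.7, 136.8]
eef_rot: [-3.141, 0.0, 1.715]
wrist_force: [0.1, -0.2, -4.3]
finger_gap: 16.9
finger_force: 40.0
```

```bash
python3 -m crank '[[10,0,0,1,0,0,0],[10,0,0,1,0,0,0]]'
python3 -m crank '[[10,0,0,1,0,0,0],[10,0,0,1,0,0,0]]'
python3 -m crank '[[10,0,0,1,0,0,0],[10,0,0,1,0,0,0]]'
```

```text
clock: 17.4
eef_pos: [518.7, 250.7, 135.8]
eef_rot: [-3.141, 0.0, 1.715]
wrist_force: [0.0, 0.7, -5.0]
finger_gap: 16.7
finger_force: 40.0
clock: 17.6
eef_pos: [518.8, 250.7, 134.8]
eef_rot: [-3.141, 0.0, 1.715]
wrist_force: [0.9, -0.6, -4.0]
finger_gap: 16.7
finger_force: 40.0
clock: 17.8
eef_pos: [518.8, 250.7, 133.9]
eef_rot: [3.141, -0.0, 1.715]
wrist_force: [-0.2, 0.1, -3.8]
finger_gap: 17.1
finger_force: 40.0
```

```bash
python3 -m crank '[[10,0,0,0.7,0,0,0],[10,0,0,0.7,0,0,0]]'
python3 -m crank '[[10,0,0,0.7,0,0,0],[10,0,0,0.7,0,0,0]]'
python3 - <<'E'
from h import *
import numpy as np
T=np.load("top6.npz");state()
p,d,c=shot("top");np.savez("top8.npz",p=p,d=d,**c);P=pts(d,c);z=P[...,2]
X=P[(z>110)&(z<136)&(p.min(2)>80)&(P[...,1]<340)&(P[...,1]>90)&(P[...,0]>430)&(P[...,0]<620)]
yr=np.array([-.139,.990]);Y=(X[:,:2]-[525,198])@yr
for a in range(-100,120,20):
    k=(Y>a)&(Y<a+20);print(a,k.sum(),np.median(X[k,2]) if k.sum() else None)
E
```

```text
clock: 18.0
eef_pos: [518.9, 250.8, 133.4]
eef_rot: [3.141, -0.0, 1.715]
wrist_force: [0.4, 0.2, -1.7]
finger_gap: 16.7
finger_force: 40.0
clock: 18.2
eef_pos: [518.9, 250.8, 132.7]
eef_rot: [3.141, -0.0, 1.715]
wrist_force: [-0.6, 2.6, -0.7]
finger_gap: 17.0
finger_force: 40.0
18.2 [518.9 250.8 132.7] [ 3.141 -0.     1.715] [0.387 0.425 1.527 0.    1.189 0.243] [-0.6  2.6 -0.7] 17.00515263536932 39.995872378349304
-100 253 133.27779767962332
-80 341 132.65475117394246
-60 362 132.19494359321536
-40 358 131.82492076523167
-20 320 131.27760595064132
0 313 130.91300593271149
20 278 130.35625223841447
40 71 129.7309618490652
60 0 None
80 0 None
100 0 None
```

The eye is set down: the load transferred at z=133.4 and the tray is just starting to tip. I'll release and lift.

```bash
python3 -m crank '[[45,0,0,0,0,0,0],[45,0,0,0,0,0,0],[45,0,0,0,0,0,0],[45,0,0,-10,0,0,0],[45,0,0,-30,0,0,0],[45,0,0,-60,0,0,0],[45,0,0,-100,0,0,0],[45,0,0,-140,0,0,0],[45,0,0,-140,0,0,0],[45,0,0,-140,0,0,0]]'
python3 -m crank '[[45,0,0,0,0,0,0],[45,-50,0,-30,0,0,0],[45,-100,0,-30,0,0,0],[45,-150,0,-30,0,0,0],[45,-200,0,-30,0,0,0],[45,-250,0,-30,0,0,0],[45,-250,0,-30,0,0,0],[45,-250,0,-30,0,0,0],[45,-250,0,-30,0,0,0],[45,-250,0,-30,0,0,0]]'
python3 - <<'E'
from h import *
state()
p,d,c=shot("top");np.savez("top9.npz",p=p,d=d,**c);cv2.imwrite("pics/top9.png",p[:,:,::-1])
P=pts(d,c);z=P[...,2]
def R(n,m,b):
    u0,v0,u1,v1=b;mm=np.zeros_like(m);mm[v0:v1,u0:u1]=m[v0:v1,u0:u1];print(n,mm.sum(),cv2.minAreaRect(P[mm][:,:2].astype(np.float32)) if mm.sum()>3 else 0)
R("fuse",(z>60)&(z<90),(260,110,340,185));R("jar",(z>70)&(z<100),(225,130,265,175));R("link",(z>215)&(p.max(2)>70),(435,200,470,240))
E
```

```text
clock: 19.25
eef_pos: [518.9, 250.7, 273.6]
eef_rot: [3.14, -0.0, 1.715]
wrist_force: [-0.5, 0.2, -1.2]
finger_gap: 42.2
finger_force: 0.0
clock: 20.25
eef_pos: [554.5, 4.7, 302.3]
eef_rot: [-3.141, -0.0, 1.717]
wrist_force: [0.5, -0.2, 0.2]
finger_gap: 42.4
finger_force: 0.0
20.25 [554.5   4.7 302.3] [-3.141 -0.     1.717] [-0.058  0.257  1.353  0.     1.532 -0.203] [ 0.5 -0.2  0.2] 42.4157562784949 0.0
fuse 1824 ((733.8330078125, -66.19474029541016), (154.86073303222656, 114.46487426757812), 76.9322280883789)
jar 442 ((724.2089233398438, 83.14422607421875), (56.02190399169922, 61.25698471069336), 36.693885803222656)
link 263 ((514.785400390625, -204.1782989501953), (72.87556457519531, 400.0271911621094), 12.621161460876465)
```

View pics/top9.png

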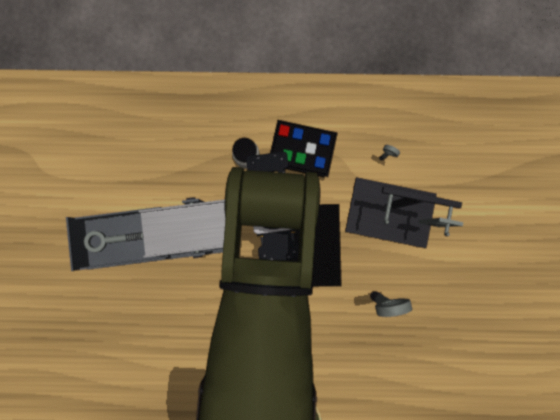

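The eye is in the bin, with its ring at (95,241) and its shank end running under the tray lip at (142,237). The tray is back in place and the other objects are unmoved. I'll check numerically that the eye is flat and still.

```bash
python3 -m crank '[[45,0,0,0,0,0,0],[45,0,0,0,0,0,0],[45,0,0,0,0,0,0],[45,0,0,0,0,0,0],[45,0,0,0,0,0,0]]' >/dev/null
python3 - <<'E'
from h import *
np.set_printoptions(precision=1,suppress=True)
p,d,c=shot("top");P=pts(d,c);z=P[...,2]
o=np.array([525,198.]);yr=np.array([-.139,.990]);xr=np.array([.990,.139])
print("ring area",[(P[v,u]@[0,0,1]).round(1) for u,v in((87,241),(103,240),(95,233),(95,249),(112,239),(120,238),(130,237),(138,237))])
for u,v in((85,241),(105,240),(138,237)):
    q=P[v,u,:2]-o;print(u,v,q@xr,q@yr)
m=(p.min(2)>90);X=P[m&(abs(z-131)<15)&(P[...,1]<340)&(P[...,1]>150)&(P[...,0]>430)&(P[...,0]<620)]
Y=(X[:,:2]-o)@yr;print("tray slope",np.polyfit(Y,X[:,2],1))
a=np.load("top9.npz")["p"].astype(int);print("motion",abs(a-p)[200:275,60:150].max())
b=np.load("top0.npz")["p"].astype(int);print("link diff",abs(b-p)[205:240,432:470].mean())
E
```

```text
ring area [np.float64(25.4), np.float64(25.6), np.float64(21.0), np.float64(22.6), np.float64(25.9), np.float64(24.0), np.float64(26.4), np.float64(21.4)]
85 241 5.136444068810554 304.28402122741454
105 240 1.2179508320219088 252.45455074588529
138 237 -1.7363952461610694 166.3471877091422
tray slope [ -0. 132.]
motion 6
link diff 12.219047619047618
```

Run:
```python
from h import *
c=[]
for f in("top0","top9"):
    T=np.load(f+".npz");P=pts(T["d"],T);m=(P[...,2]>215)&(P[...,2]<260)&(T["p"].max(2)>70);m[:,:438]=0;m[:,468:]=0;m[:200]=0;m[240:]=0
    c.append(np.median(P[m],0));print(m.sum(),c[-1])
if np.linalg.norm(c[0]-c[1])<10: print(manip.sign_off())
```

```text
240 [ 543.77379655 -366.05328328  238.80007515]
257 [ 543.81609949 -365.91527821  238.78254434]
the job is handed in; nothing more can be done
None
```

The job is handed in: the towing eye lies flat and still in the catch bin, the tray is back level, and the link plate, fuse box and jar measure where they started; I did not see the judging result.

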